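Lock a balance for transport with its stud key

ROBOT

A 7-joint arm with a two-finger parallel gripper is mounted at the origin on the work surface. World frame = base frame: x ahead of the robot, y to its left, z up, the work surface at z = 0. Lengths are in m, angles in rad, forces in N, time in s.
With the tool pointing down it reaches from about 0.35 to 0.775 m from the base axis. Payload 3.1 kg.
Tool frame: the origin (TCP) lies midway between the tips of the shut fingers; the grasp point (between the pads) lies 19 mm behind it; z points along the fingers, y is the direction in which the jaws open and shut (so a half turn about z gives the same grasp; the last joint's range is limited). The gripper opens to 85 mm and grips with 20 to 120 N. Pads are 22 mm wide; open, the fingers measure 114 mm over their backs; the gripper's body (76 mm by 85 mm) begins 54 mm behind the grasp point. The pads swing forward as they close: fully open they stand 13 mm farther back than shut.
Start: joints at [1.222, 0.311, 0.014, 1.512, -0.004, 1.319, -0.027], TCP at [0.166, -0.524, 0.231] pointing down, gripper open.
Joint ranges: [-2.7, 2.7], [-0.3, 1.91], [-1.27, 1.3], [0.12, 2.57], [-1.44, 4.58], [0.2, 2.03], [-3.05, 3.05]. Speed limits (rad/s): [2.79, 2.79, 3.14, 3.14, 3.14, 3.14, 3.14].

INTERFACE

Orientations are given as a 3x3 rotation matrix whose columns are the frame's x, y, z axes.
In Python, from rig import arm gives the robot as it stands.
- The arm moves only by the shell command python3 -m pendant 'ROWS' [FORCE]. ROWS is JSON, a list of rows, each an object of numbers: "gripper": the closure, from 0 (fully open) to 1 (shut); "dx", "dy", "dz": the shift along the world's x, y, z in m; "ax", "ay", "az": the turn, a rotation vector about the world's x, y, z in rad. A call has exactly 5 rows; each row shifts and turns the commanded pose from where the row before left it; what a row does not reach is not made up. A row lasts 1/8 s, in which the tool goes at most 62.5 mm and 10.7 degrees, less where a joint would pass 70% of its speed; a pose out of reach is approached as far as the arm can. A call with a gripper value outside its range is refused whole. The fingers move at their own pace and stop on an object; FORCE is the grip in N (left out, the last holds). Time passes only in rows, so rows that do not move let the fingers close, or fill a call up. It gives the time, the measured TCP pose, the force and the opening at its end, in the units of the state.
- arm.observe(): the state, without advancing time (a new reading comes with each control period).
- arm.grab_frame(name): name is "side" or "top"; returns a dict with "pixels" (384x512x3 uint8, blue, green, red), "fx", "fy", "cx", "cy" (pixels), "k1" (the pictures are not rectified: a ray, as slopes to the right and down, at radius r is drawn at 1 + k1 r^2 times it, then the intrinsics apply), "world_from_camera" (4x4, takes a point from camera to world coordinates). Camera axes: x right, y down, z forward; pixel columns grow to the right and rows downward; lengths in m; the calibration is good to about 2 mm. A picture is of the moment at which its call begins. There is no depth.
- arm.hand_in(): hands the job in, once; it reports no verdict.
Trained networks look in a picture, given as the dict that the camera call returned (one of the last four; its "shot" number tells which), for a name from the list of things; names that differ only in an ending like _2 or _b are one class to them, and where a whole thing is asked for, a point or a joint stands for the part that bears it (a point fixed in the world has none). Each returns a list of dicts, best first, with "p" (0 to 1); they miss things now and then, are a little off and sometimes report something else, mostly with a low value. They report only what shows in the picture. A call takes as long as a camera call. They do not tell look-alikes from the thing itself.
- arm.recognise(picture, label): "position" ([row, column] in pixels, amid what is visible of it).
- arm.mark_of(picture, label): "position" ([row, column] in pixels: a listed point, or the origin of a listed thing).
The state is a dict: "clock": time; "joints": joint angles; "joint_velocities": joint speeds; "tau": joint torques, N m; "position": TCP position; "tool_rot": TCP orientation; "contact_force": force on the tool from outside, world axes, zero at the start; "moment": the same for the moment, N m; "finger_gap": finger opening in m.
Only numpy, scipy, OpenCV 4.12 (cv2) and the standard library are available. Lean on these libraries where they do the work, as an engineer would, in place of code of your own. Each camera call takes 0.05 s, during which the arm holds its last target.

TASK

Secure the balance for moving: take the stud key from its stand, set its blade in the slot of the transport-lock stud on the balance's deck, press the stud down against its spring and turn it about a quarter turn clockwise until it stays down in its catch, flush with the deck. Press only as hard as the spring asks (never above 30 N), then put the key back in its stand, upright and fully down. Leave the beaker, the tub and the weight where they are.

Things in the scene. Friction and masses are not known exactly. Their poses are not given: they have to be found in the camera images.
- balance: White laboratory balance fixed on a granite slab of 360 (x) x 260 (y) x 40 mm. Origin: centre of the slab's underside, on the bench; z up, x from the display (front, -x) to the square steel pan (back, +x). Flat grey deck, 260 x 200 mm, 100 mm above the bench; pan 130 x 150 mm centred at x = +60 mm, its top 115 mm above the bench. Stud hole, 44 mm wide with a 1 mm steel rim, at x = -50 mm, y = 0.
- stud_nominal (a point): Hole centre at deck height, axes as the balance's. In it the stud: a 30 mm steel disc, its face 3 mm above the deck at the start, with a slot right across, 4.6 mm wide, 5 mm deep, along the balance's x at the start. The stud floats in the hole with stiff friction (7 N shifts it). Its centre is NOT measured: up to 6 mm off along the balance's y (across the slot), 1 mm along x. Look or feel for it.
- stud_press (a joint): How far the stud is pressed down, m: 0 fully up (face 3 mm above the deck), 0.003 flush, 0.0085 hard stop. Spring: 5 N to start it, then 1 N per mm (11 N at 6 mm, 13.5 N at the stop). It turns only while pressed beyond 6 mm (7 mm is comfortable). Twisting the blade against the slot adds to the contact force: some 8 N at the catch, far more if forced on against the end stop.
- stud_turn (a joint): How far the stud is turned, rad, clockwise from above; 0 at the start, end stop 1.45. A spring (0.06 to 0.09 N m) turns it back. Turned beyond about 1.33 while pressed and then let straight up, it rises to flush (3 mm pressed) in its catch and stays at about 1.27; let up earlier it springs back. The blade has about 0.1 rad of play in the slot: turn the key some 1.45 rad.
- key: Loose stud key, about 0.18 kg, 91 mm tall, upright in its stand. Origin: centre of the blade's lower edge, z up the key. Flat steel blade 20 mm wide (along x), 3.4 mm thick (y), 12 mm long; round shank, 20 mm diameter, up to 46 mm; collar, 36 mm diameter, 46 to 51 mm; black block handle, 51 to 91 mm, 44 mm along x and 18 mm along y (the width to grip).
- key_grip (a point): Middle of the key's handle, 75 mm above the blade's edge, where to grip it across the 18 mm width; axes as the key's.
- stand: Fixed grey block, 70 x 70 x 50 mm, with an upright round through-hole in the middle, 26 mm wide, chamfered by 3 mm. Origin: centre of its underside on the bench, z up. The key stands in it, collar resting on the block's top, its origin then 4 mm above the bench.
- beaker: Glass beaker, a bystander, 68 mm wide and 85 mm tall; origin at the centre of its underside.
- tub: White plastic tub, a bystander, 124 mm wide and 110 mm tall; origin at the centre of its underside.
- weight: Small steel calibration weight with a knob, a bystander, 34 mm wide and 56 mm tall; origin at the centre of its underside.
Mind the look-alikes: they are no part of the job. What is shaped like the key but white is not meant.

How it is judged:
By the outcome, as a careful person would: the job done as asked, in the order asked, and still so for the second after the job is handed in, with the robot touching nothing.
It also fails if it takes over 64 s, if anything falls off the work surface, if the arm or the gripper's body presses on something with over 40 N, if the wrist force passes 120 N, or if a joint passes its speed limit or range.

## Working session

There is one attempt and no reset: what is moved stays moved. The work goes in short steps, Python scripts to look and compute and a shell command to move; the robot and the scene stay as the last step left them, time stands still between calls to the robot, and variables do not carry over. Pictures are saved under pics/ and viewed, and the job is handed in when it is done.

```bash
ls; mkdir -p pics; cat > h.py <<'E'
import numpy as np, cv2, json
from rig import arm
def ray(f,rc):
    r,c=rc
    K=np.array([[f['fx'],0,f['cx']],[0,f['fy'],f['cy']],[0,0,1.]])
    xd=np.array([(c-f['cx'])/f['fx'],(r-f['cy'])/f['fy']])
    p=cv2.undistortPoints(np.array([[[c,r]]],float),K,np.array([f['k1'],0,0,0.]))[0,0]
    T=np.array(f['world_from_camera']);d=T[:3,:3]@np.array([p[0],p[1],1.]);return T[:3,3],d/np.linalg.norm(d)
def onz(f,rc,z):
    o,d=ray(f,rc);return o+d*(z-o[2])/d[2]
def proj(f,P):
    T=np.linalg.inv(np.array(f['world_from_camera']));p=T[:3,:3]@np.array(P)+T[:3,3]
    s=p[:2]/p[2];s=s*(1+f['k1']*(s@s));return np.array([f['cy']+f['fy']*s[1],f['cx']+f['fx']*s[0]])
def tri(f1,a,f2,b):
    o1,d1=ray(f1,a);o2,d2=ray(f2,b)
    A=np.c_[d1,-d2];s=np.linalg.lstsq(A,o2-o1,rcond=None)[0]
    p,q=o1+s[0]*d1,o2+s[1]*d2;return (p+q)/2,np.linalg.norm(p-q)
E
python3 - <<'E'
from h import *
s=arm.observe();print({k:np.round(v,3).tolist() for k,v in s.items()})
F={}
for n in('side','top'):
    f=arm.grab_frame(n);F[n]=f;cv2.imwrite(f'pics/{n}0.png',f['pixels']);print(n,f['fx'],f['fy'],f['k1'],np.round(f['world_from_camera'],3).tolist())
for l in('balance','stud_nominal','stud_press','key','key_grip','stand','beaker','tub','weight'):
    for n in F:
        try:r=arm.recognise(F[n],l)
        except Exception as e:r=str(e)[:80]
        m=arm.mark_of(F[n],l) if l!='stud_press' else ''
        fm=lambda q:[(np.round(x['position'],1).tolist(),round(x['p'],2)) for x in q[:4]] if isinstance(q,list) else q
        print(l,n,fm(r),fm(m))
E
```

```text
pics
{'clock': 0.0, 'joints': [1.222, 0.312, 0.014, 1.513, -0.004, 1.319, -0.027], 'joint_velocities': [0.001, 0.0, 0.001, -0.001, 0.001, 0.001, -0.002], 'tau': [0.0, -37.991, 0.146, -23.059, 0.012, 0.014, -0.0], 'position': [0.166, -0.524, 0.23], 'tool_rot': [[0.953, 0.302, -0.001], [0.302, -0.953, 0.002], [-0.0, -0.002, -1.0]], 'contact_force': [0.046, 0.428, 0.231], 'moment': [-0.008, -0.017, -0.004], 'finger_gap': 0.085}
side 349.22517080659907 349.22517080659907 -0.03540753893244936 [[0.98, -0.139, 0.143, 0.393], [-0.198, -0.629, 0.752, -0.776], [-0.015, -0.765, -0.644, 0.781], [0.0, 0.0, 0.0, 1.0]]
top 379.7499206842593 379.7499206842593 -0.08329264498858596 [[-0.018, -0.994, 0.11, 0.385], [-1.0, 0.018, 0.001, 0.027], [-0.003, -0.11, -0.994, 1.227], [0.0, 0.0, 0.0, 1.0]]
balance side [([202.7, 254.9], 0.93)] [([207.0, 261.7], 0.62), ([154.6, 213.4], 0.33)]
balance top [([175.9, 247.6], 0.72)] [([175.9, 247.9], 0.74)]
stud_nominal side [([206.7, 251.1], 0.68)] []
stud_nominal top [([180.2, 244.4], 0.59)] [([189.2, 247.6], 0.78)]
stud_press side [([188.9, 241.0], 0.53)] 
stud_pre
[... 274 characters left out ...]
1], 0.59)] [([268.4, 296.4], 0.82), ([338.8, 276.3], 0.52), ([238.2, 289.7], 0.51)]
key_grip top [] [([159.4, 317.1], 0.7), ([157.8, 347.2], 0.6)]
stand side [([282.9, 297.0], 0.97), ([284.8, 239.7], 0.48)] [([282.8, 299.0], 0.96)]
stand top [([166.4, 343.7], 0.93), ([190.3, 246.6], 0.72)] [([163.4, 346.9], 0.98)]
beaker side [([288.5, 239.6], 0.85)] [([297.7, 241.7], 0.91)]
beaker top [([208.0, 355.7], 0.62)] [([207.5, 347.4], 0.9)]
tub side [([141.6, 212.8], 0.91)] [([160.6, 216.8], 0.95)]
tub top [([210.2, 134.4], 0.83)] [([212.1, 144.8], 0.71)]
weight side [([336.6, 278.1], 0.57)] [([340.6, 277.5], 0.67)]
weight top [([186.4, 390.0], 0.65), ([191.5, 249.1], 0.49)] [([187.9, 388.8], 0.5)]
```

View pics/side0.png

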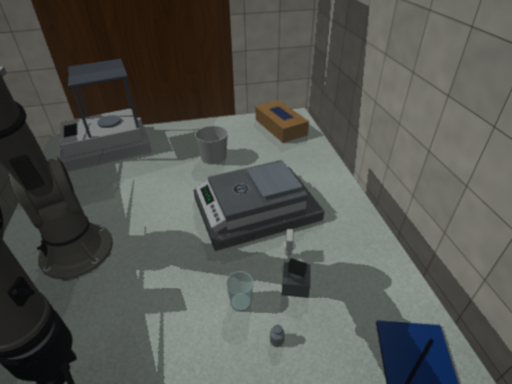

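View pics/top0.png

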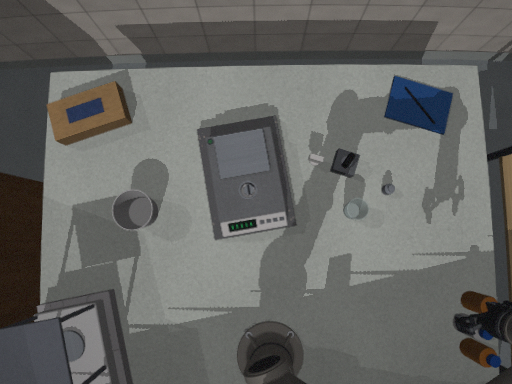

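```bash
python3 - <<'E'
import cv2
a=cv2.imread('pics/side0.png');b=cv2.imread('pics/top0.png')
cv2.imwrite('pics/side0z.png',cv2.resize(a[130:330,190:340],None,fx=4,fy=3,interpolation=2)[:600] if 0 else cv2.resize(a[150:320,190:390],None,fx=3.5,fy=3.5,interpolation=2))
cv2.imwrite('pics/top0z.png',cv2.resize(b[110:270,180:400],None,fx=3.6,fy=3.6,interpolation=2))
E
```

```text
(no output)
```

View pics/side0z.png

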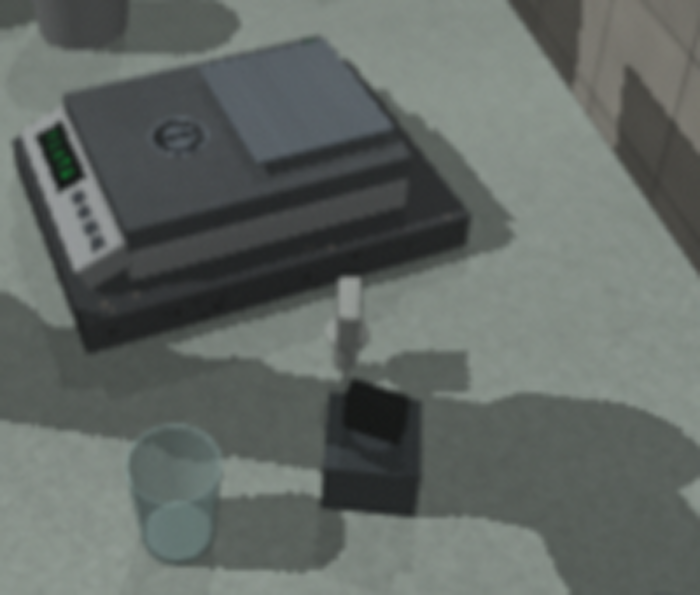

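View pics/top0z.png

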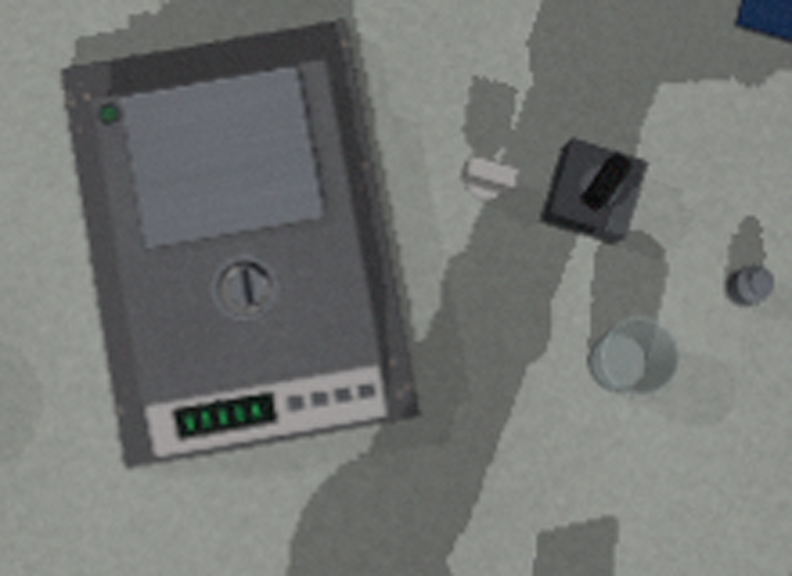

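```bash
python3 - <<'E'
import cv2,numpy as np
a=cv2.imread('pics/side0.png');b=cv2.imread('pics/top0.png')
def z(im,r0,r1,c0,c1,s):
    o=cv2.resize(im[r0:r1,c0:c1],None,fx=s,fy=s,interpolation=cv2.INTER_CUBIC);return cv2.convertScaleAbs(o,alpha=1.8)
t=z(b,172,206,230,266,11);u=z(b,140,185,322,368,8.5)
h=max(t.shape[0],u.shape[0]);P=lambda x:cv2.copyMakeBorder(x,0,h-x.shape[0],0,0,0)
cv2.imwrite('pics/zz0.png',np.hstack([P(t),P(u)]))
t=z(a,170,206,220,262,9);u=z(a,250,300,270,320,8)
h=max(t.shape[0],u.shape[0])
cv2.imwrite('pics/zz1.png',np.hstack([P(t),P(u)]))
E
```

```text
(no output)
```

View pics/zz0.png

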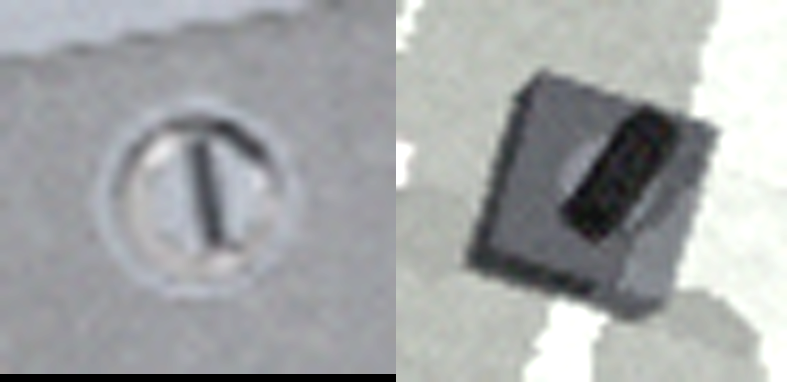

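View pics/zz1.png

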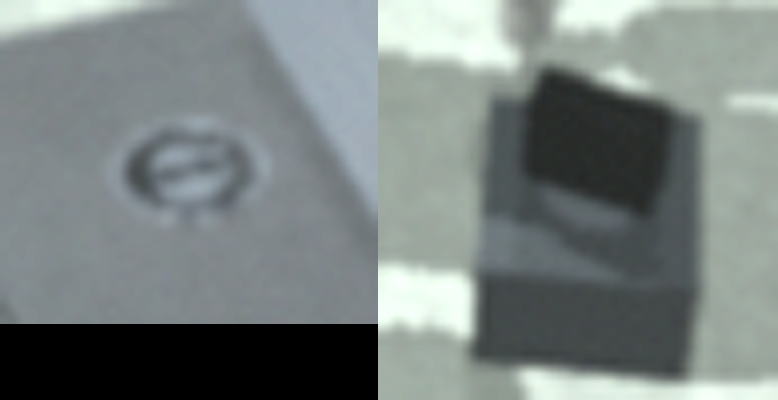

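```bash
cat > fit.py <<'E'
from h import *
from scipy.optimize import minimize,differential_evolution
from scipy.ndimage import map_coordinates,gaussian_filter
def mark(f,lab):
    return [(m['position'],m['p']) for m in arm.mark_of(f,lab)]
def gmag(f,s=0.7):
    g=gaussian_filter(cv2.cvtColor(f['pixels'],cv2.COLOR_BGR2GRAY).astype(float),s)
    return np.hypot(cv2.Sobel(g,cv2.CV_64F,1,0,ksize=3),cv2.Sobel(g,cv2.CV_64F,0,1,ksize=3))
def rect(cx,cy,w,h,z,n=40):
    c=np.array([[cx-w/2,cy-h/2],[cx+w/2,cy-h/2],[cx+w/2,cy+h/2],[cx-w/2,cy+h/2]]);t=np.linspace(0,1,n)[:,None]
    p=np.vstack([c[i]+(c[(i+1)%4]-c[i])*t for i in range(4)]);return np.c_[p,np.full(len(p),z)]
def circ(cx,cy,r,z,n=60):
    a=np.linspace(0,2*np.pi,n,endpoint=False);return np.c_[cx+r*np.cos(a),cy+r*np.sin(a),np.full(n,z)]
def place(P,q):
    c,s=np.cos(q[2]),np.sin(q[2]);return np.c_[q[0]+c*P[:,0]-s*P[:,1],q[1]+s*P[:,0]+c*P[:,1],P[:,2]]
def projm(f,P):
    T=np.linalg.inv(np.array(f['world_from_camera']));p=P@T[:3,:3].T+T[:3,3];s=p[:,:2]/p[:,2:]
    s=s*(1+f['k1']*(s*s).sum(1,keepdims=True));return np.c_[f['cy']+f['fy']*s[:,1],f['cx']+f['fx']*s[:,0]]
def score(fs,gs,P,q):
    return sum(np.sqrt(map_coordinates(g,projm(f,place(P,q)).T,order=1,mode='nearest')).mean() for f,g in zip(fs,gs))
def edgefit(fs,P,q0,d=(.02,.02,.15)):
    gs=[gmag(f) for f in fs]
    r=differential_evolution(lambda q:-score(fs,gs,P,q),[(a-b,a+b) for a,b in zip(q0,d)],seed=1,tol=1e-8,maxiter=200)
    return r.x,-r.fun
def boxmask(f,q,w,h,z0,z1):
    P=place(np.array([[sx*w/2,sy*h/2,z] for sx in(-1,1) for sy in(-1,1) for z in(z0,z1)]),q)
    u=projm(f,P)[:,::-1];hull=cv2.convexHull(u.astype(np.float32))[:,0]
    S=8;m=np.zeros((384,512),np.uint8);lo=np.floor(u.min(0)).astype(int)-3;hi=np.ceil(u.max(0)).astype(int)+4
    big=np.zeros(((hi[1]-lo[1])*S,(hi[0]-lo[0])*S),np.uint8)
    cv2.fillConvexPoly(big,np.round(((hull-lo+.5)*S-.5)).astype(np.int32),255)
    return cv2.resize(big,None,fx=1/S,fy=1/S,interpolation=cv2.INTER_AREA)/255.,lo,hi
E
cat > m1.py <<'E'
from fit import *
F={n:arm.grab_frame(n) for n in('side','top')}
import pickle;pickle.dump(F,open('F0.pkl','wb'))
B=np.vstack([rect(0,0,.36,.26,.04,80),rect(.06,0,.13,.15,.115)])
i=onz(F['top'],(189.2,247.6),.1);print('hole nominal net',i)
c0=[i[0]+.05,i[1],.15]
for fs in(['top'],['side'],['top','side']):
    for nm,M in(('slab+pan',B),('slab',B[:320])):
        print(fs,nm,edgefit([F[n] for n in fs],M,c0))
E
python3 m1.py
```

```text
hole nominal net [0.5105612  0.05889866 0.1       ]
['top'] slab+pan (array([0.55845862, 0.06662198, 0.15925805]), np.float64(10.652532748074902))
['top'] slab (array([0.55819253, 0.06597345, 0.15636605]), np.float64(11.402242157258925))
['side'] slab+pan (array([0.55749748, 0.06471453, 0.15386183]), np.float64(8.735974681855073))
['side'] slab (array([0.55731628, 0.06270505, 0.15188784]), np.float64(8.714803589115936))
['top', 'side'] slab+pan (array([0.55804958, 0.06615833, 0.15664481]), np.float64(19.23509483368897))
['top', 'side'] slab (array([0.55773541, 0.0652996 , 0.15413681]), np.float64(19.871007908794322))
```

```bash
cat > m2.py <<'E'
from fit import *
import pickle;F=pickle.load(open('F0.pkl','rb'))
q=np.array([.558,.066,.156])
# key box
def kf(fs,q0):
    D={n:F[n]['pixels'].max(2).astype(float) for n in fs}
    if 1: 
        for n in fs:
            print(n,'dark vals',[int(D[n][int(p[0]),int(p[1])]) for p in [proj(F[n],[q0[0],q0[1],.085])]])
    def cost(q):
        c=0
        for n in fs:
            m,lo,hi=boxmask(F[n],q,.044,.018,.055,.095)
            I=D[n];obs=np.clip((60-I)/(30),0,1)
            r0,r1,cc0,cc1=lo[1]-4,hi[1]+4,lo[0]-4,hi[0]+4
            o=obs[r0:r1,cc0:cc1];M=np.pad(m,4);c+=np.abs(o-M).sum()/m.sum()
        return c
    r=differential_evolution(cost,[(q0[0]-.02,q0[0]+.02),(q0[1]-.02,q0[1]+.02),(-1.57,1.57)],seed=1,maxiter=80);return r.x,r.fun
k0=onz(F['top'],(160,348),.085);print(k0)
for fs in(['top'],['side'],['top','side']):print(fs,kf(fs,k0))
# stand
print('stand',edgefit([F['top'],F['side']],rect(0,0,.07,.07,.05),[k0[0],k0[1],-.3],(.02,.02,.4)))
print('stand top',edgefit([F['top']],rect(0,0,.07,.07,.05),[k0[0],k0[1],-.3],(.02,.02,.4)))
# stud
f=F['top'];g=cv2.cvtColor(f['pixels'],cv2.COLOR_BGR2GRAY).astype(float)
for n in('top','side'):
    g=cv2.cvtColor(F[n]['pixels'],cv2.COLOR_BGR2GRAY).astype(float)
    print(n)
    # rim fit (hole)
    # mean profile across the slot at several x on the face
    ys=np.arange(-.014,.0141,.001);pr=[]
    for x in np.arange(-.058,-.0419,.002):
        P=place(np.c_[np.full(len(ys),x),ys,np.full(len(ys),.102)],q)
        pr.append(map_coordinates(g,projm(F[n],P).T,order=1))
    pr=np.mean(pr,0);print(np.c_[ys*1e3,pr].round(0).astype(int).tolist())
    # hole rim circle, bright ring r 22-23?
    best=max(((np.mean(map_coordinates(g,projm(F[n],place(circ(-.05+dx,dy,.0225,.1),q)).T,order=1)),dx,dy) for dx in np.arange(-.006,.0061,.0005) for dy in np.arange(-.006,.0061,.0005)))
    print('rim offset',best)
E
python3 m2.py
```

```text
[ 0.59663889 -0.24950682  0.085     ]
top dark vals [21]
['top'] (array([ 0.59798584, -0.25277008, -0.52665536]), np.float64(0.5732495061302562))
side dark vals [25]
['side'] (array([ 0.59798132, -0.25514347, -0.21087812]), np.float64(0.4435456825895073))
top dark vals [21]
side dark vals [25]
['top', 'side'] (array([ 0.59975274, -0.25356398, -0.58099779]), np.float64(1.0727778356121789))
stand (array([ 0.60092077, -0.24761366, -0.34148801]), np.float64(19.6206511682505))
stand top (array([ 0.59991903, -0.24751692, -0.33819789]), np.float64(11.035438458065709))
top
[[-14, 103], [-13, 104], [-12, 104], [-11, 105], [-10, 104], [-9, 103], [-8, 100], [-7, 94], [-6, 86], [-5, 75], [-4, 62], [-3, 52], [-2, 48], [-1, 52], [0, 61], [1, 71], [2, 81], [3, 90], [4, 97], [5, 102], [6, 104], [7, 104], [8, 103], [9, 102], [10, 101], [11, 101], [12, 101], [13, 101], [14, 101]]
rim offset (np.float64(95.74051140663573), np.float64(0.00500000000000001), np.float64(-0.0014999999999999961))
side
[[-14, 86], [-13, 86], [-12, 86], [-11, 85], [-10, 83], [-9, 80], [-8, 77], [-7, 74], [-6, 71], [-5, 68], [-4, 66], [-3, 65], [-2, 66], [-1, 68], [0, 70], [1, 73], [2, 76], [3, 78], [4, 79], [5, 80], [6, 80], [7, 79], [8, 77], [9, 75], [10, 72], [11, 69], [12, 67], [13, 64], [14, 63]]
rim offset (np.float64(75.30749805267432), np.float64(-0.006), np.float64(0.0060000000000000105))
```

```bash
python3 - <<'E'
from fit import *
import pickle;F=pickle.load(open('F0.pkl','rb'))
for n,(r0,r1,c0,c1) in (('top',(148,174,335,362)),('side',(254,284,284,310))):
    print(n);print(F[n]['pixels'].max(2)[r0:r1,c0:c1])
E
```

```text
top
[[106 108 109  88  71  92 107 104 107 108 105 106 106 112 107 106 104 104
  105 109 104 103 113 143 139 145 144]
 [111 105  88  49  59  59  62  71  92 105 105 107 105 107 108 109 106 107
  103 103 106 105 115 138 140 145 147]
 [109  85  45  52  59  59  58  58  61  61  70  95 108 108 108 106 111 109
  109 108 105 113 143 144 142 141 143]
 [ 90  44  39  55  60  59  58  60  61  58  61  59  63  71  91  96 106 108
  108 102 103 113 141 141 142 144 143]
 [ 89  44  42  60  62  65  63  61  62  61  61  58  62  59  60  59  52  73
   95 101 104 114 144 145 141 142 146]
 [ 63  40  51  56  63  58  64  60  58  59  63  61  62  54  47  23  23  25
   44  72  76 103 145 141 141 143 142]
 [ 48  33  55  61  60  62  62  63  63  64  62  60  61  38  14  28  25  25
   29  32  51  61  65  92 125 142 143]
 [ 44  39  61  64  62  60  60  61  60  60  60  62  45  21  16  22  22  25
   17  24  42  61  56  61  82 128 146]
 [ 40  42  59  58  59  59  61  60  61  70  74  77  27  14  28  19  21  28
   14  22  44  59  56  60  90 145 148]
 [ 32  53  59  61  56  62  61  63  74  82  84  46  15  10  26  26  16  21
   19
[... 4418 characters left out ...]
58  56  46
   40  40  43  47  49  48  50  56]
 [ 68  68  66  60  57  55  53  47  46  46  48  52  53  53  55  54  51  46
   43  43  45  47  49  49  50  55]
 [ 69  70  68  66  63  62  60  57  51  45  44  44  44  46  47  47  45  44
   43  44  44  46  49  49  49  55]
 [ 69  69  68  65  63  63  62  61  56  48  45  43  42  43  43  44  43  44
   42  44  44  48  49  49  49  56]
 [ 70  69  66  63  62  62  62  62  61  57  53  47  46  44  43  42  44  43
   43  44  45  49  50  49  49  56]
 [ 68  69  68  63  62  62  62  63  62  62  59  57  54  48  45  44  43  43
   43  42  44  46  49  50  50  56]
 [ 62  63  64  61  60  60  60  61  61  62  62  62  60  58  53  49  46  46
   44  43  44  47  49  50  50  55]]
```

```bash
cat > m3.py <<'E'
from fit import *
import pickle,sys
def obs(f,n,seed):
    I=f['pixels'].max(2).astype(float)
    lo,hi=(21,60) if n=='top' else (25,47)
    o=np.clip((hi-I)/(hi-lo),0,1)
    b=(o>.5).astype(np.uint8);b=cv2.morphologyEx(b,cv2.MORPH_OPEN,np.ones((3,3),np.uint8))
    k,l=cv2.connectedComponents(b,connectivity=4);m=(l==l[int(seed[0]),int(seed[1])]).astype(np.uint8)
    return o*cv2.dilate(m,np.ones((3,3),np.uint8))
def kf(F,fs,q0,z0=.055,z1=.095,dz=0):
    O={n:obs(F[n],n,proj(F[n],[q0[0],q0[1],(z0+z1)/2])) for n in fs}
    def cost(q):
        c=0
        for n in fs:
            m,lo,hi=boxmask(F[n],q,.044,.018,z0,z1)
            M=np.zeros((384,512));M[lo[1]:hi[1],lo[0]:hi[0]]=m
            c+=np.abs(O[n]-M).sum()/O[n].sum()
        return c
    r=differential_evolution(cost,[(q0[0]-.015,q0[0]+.015),(q0[1]-.015,q0[1]+.015),(-1.57,1.57)],seed=1,maxiter=80);return r.x,r.fun,[O[n].sum() for n in fs]
if __name__=='__main__':
    F=pickle.load(open('F0.pkl','rb'))
    for fs in(['top'],['side'],['top','side']):print(fs,kf(F,fs,[.597,-.2505]))
    for n in F:
        im=F[n]['pixels'].copy();im=cv2.resize(im,None,fx=8,fy=8,interpolation=2)
E
python3 m3.py
```

```text
['top'] (array([ 0.59829182, -0.25134534, -0.66023192]), np.float64(0.15394109076364879), [np.float64(105.5897435897436)])
['side'] (array([ 0.60017924, -0.25297892, -0.46265062]), np.float64(0.2597240838082806), [np.float64(229.4090909090909)])
['top', 'side'] (array([ 0.59932222, -0.25200025, -0.64939757]), np.float64(0.47118943108583455), [np.float64(105.5897435897436), np.float64(229.4090909090909)])
```

```bash
cat > ov.py <<'E'
from m3 import *
def boxlines(im,f,q,r0,c0,S,col,z0=.055,z1=.095):
    P=place(np.array([[sx*.022,sy*.009,z] for z in(z0,z1) for sx,sy in((-1,-1),(1,-1),(1,1),(-1,1))]),q)
    u=projm(f,P);u=((u-[r0,c0]+.5)*S-.5)[:,::-1].round().astype(int)
    for i in range(4):
        for a,b in((i,(i+1)%4),(4+i,4+(i+1)%4),(i,i+4)):cv2.line(im,tuple(map(int,u[a])),tuple(map(int,u[b])),col,1)
E
python3 - <<'E'
from ov import *
F=pickle.load(open('F0.pkl','rb'));o=[]
for n,r0,c0 in(('top',140,330),('side',248,275)):
    S=10;im=cv2.convertScaleAbs(cv2.resize(F[n]['pixels'][r0:r0+38,c0:c0+38],None,fx=S,fy=S,interpolation=2),alpha=2.5)
    boxlines(im,F[n],[.5993,-.252,-.649],r0,c0,S,(0,255,0));boxlines(im,F[n],[.5993,-.252,-.55],r0,c0,S,(0,0,255));o.append(im)
cv2.imwrite('pics/ov1.png',np.hstack(o))
E
```

```text
(no output)
```

View pics/ov1.png

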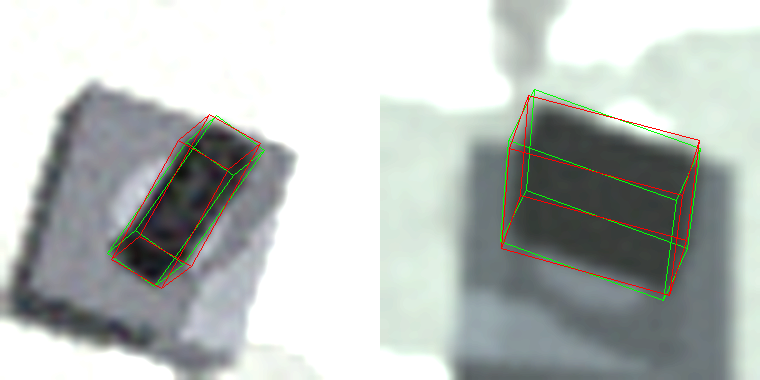

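```bash
python3 -m pendant '[{"dx":0.043,"dy":0.027,"az":0.18},{"dx":0.043,"dy":0.027,"az":0.18},{"dx":0.043,"dy":0.027,"az":0.18},{"dx":0.043,"dy":0.027,"az":0.18},{"dx":0.043,"dy":0.027,"az":0.18}]' 110
python3 - <<'E'
from m3 import *
F=pickle.load(open('F0.pkl','rb'))
for n,rc in(('top',(158,316)),('side',(233,290))):print(onz(F[n],rc,.08),onz(F[n],rc,.095))
for rc in((189.4,247.5),):print(onz(F['top'],rc,.1))
print(onz(F['top'],(189.0,248.55),.102))
for l,a,b in(('beaker',(297.7,241.7),(207.5,347.4)),('weight',(340.6,277.5),(187.9,388.8)),('tub',(160.6,216.8),(212.1,144.8))):print(l,tri(F['side'],a,F['top'],b),onz(F['side'],a,0),onz(F['top'],b,0))
E
```

```text
[ 0.60537926 -0.15200968  0.08      ] [ 0.60249992 -0.1496731   0.095     ]
[ 0.61446006 -0.1393958   0.08      ] [ 0.60971691 -0.15302666  0.095     ]
[0.509966   0.05920616 0.1       ]
[0.51088675 0.05600097 0.102     ]
beaker (array([ 0.45544219, -0.26126166, -0.00073265]), np.float64(0.0012272407538878565)) [ 0.45476879 -0.26175516  0.        ] [ 0.45601438 -0.26111373  0.        ]
weight (array([ 0.51564049, -0.39779989,  0.00937989]), np.float64(0.0017405255511506947)) [ 0.51624369 -0.39320101  0.        ] [ 0.51752541 -0.40116106  0.        ]
tub (array([ 0.46135356,  0.40433162, -0.02164482]), np.float64(0.01477576742867465)) [0.46671337 0.37271853 0.        ] [0.45276802 0.39792961 0.        ]schema error: expected keys gripper, dx, dy, dz, ax, ay, az
```

```bash
python3 -m pendant '[{"gripper":0,"dx":0.043,"dy":0.027,"dz":0,"ax":0,"ay":0,"az":0.18},{"gripper":0,"dx":0.043,"dy":0.027,"dz":0,"ax":0,"ay":0,"az":0.18},{"gripper":0,"dx":0.043,"dy":0.027,"dz":0,"ax":0,"ay":0,"az":0.18},{"gripper":0,"dx":0.043,"dy":0.027,"dz":0,"ax":0,"ay":0,"az":0.18},{"gripper":0,"dx":0.043,"dy":0.027,"dz":0,"ax":0,"ay":0,"az":0.18}]' 110
```

```text
clock: 2.52
position: [0.3824, -0.3885, 0.2315]
tool_rot: [[0.351, 0.936, 0.0], [0.936, -0.351, -0.001], [-0.0, 0.001, -1.0]]
contact_force: [0.9, -0.8, 0.6]
finger_gap: 0.0852
```

```bash
python3 -m pendant '[{"gripper":0,"dx":0.043,"dy":0.027,"dz":0,"ax":0,"ay":0,"az":0.18},{"gripper":0,"dx":0.043,"dy":0.027,"dz":0,"ax":0,"ay":0,"az":0.18},{"gripper":0,"dx":0.043,"dy":0.027,"dz":0,"ax":0,"ay":0,"az":0.18},{"gripper":0,"dx":0.043,"dy":0.027,"dz":0,"ax":0,"ay":0,"az":0.18},{"gripper":0,"dx":0.044,"dy":0.028,"dz":0,"ax":0,"ay":0,"az":0.18}]' 110
python3 -m pendant '[{"gripper":0,"dx":0,"dy":0,"dz":-0.01,"ax":0,"ay":0,"az":0.18},{"gripper":0,"dx":0,"dy":0,"dz":-0.02,"ax":0,"ay":0,"az":0.18},{"gripper":0,"dx":0,"dy":0,"dz":-0.02,"ax":0,"ay":0,"az":0.09},{"gripper":0,"dx":0,"dy":0,"dz":-0.02,"ax":0,"ay":0,"az":0},{"gripper":0,"dx":0,"dy":0,"dz":-0.02,"ax":0,"ay":0,"az":0}]'
```

```text
clock: 3.15
position: [0.5983, -0.253, 0.2314]
tool_rot: [[-0.515, 0.857, 0.0], [0.857, 0.515, -0.001], [-0.001, -0.0, -1.0]]
contact_force: [0.6, -0.7, 0.2]
finger_gap: 0.0854
clock: 3.78
position: [0.597, -0.2536, 0.1405]
tool_rot: [[-0.834, 0.552, -0.0], [0.552, 0.834, -0.0], [0.0, -0.0, -1.0]]
contact_force: [-0.1, -0.3, 1.2]
finger_gap: 0.0852
```

```bash
python3 - <<'E'
from ov import *
o=[]
q=arm.observe();T=q['tool_rot'];p=np.array(q['position']);print(np.arctan2(T[1][0],T[0][0]),p,q['joints'])
for n,r0,c0 in(('top',135,320),('side',225,270)):
    f=arm.grab_frame(n);S=6;im=cv2.convertScaleAbs(cv2.resize(f['pixels'][r0:r0+60,c0:c0+60],None,fx=S,fy=S,interpolation=2),alpha=2.0);o.append(im)
    u=((proj(f,p)-[r0,c0]+.5)*S)[::-1];cv2.circle(im,tuple(int(x) for x in u),4,(0,0,255),1)
cv2.imwrite('pics/b1.png',np.hstack(o))
E
```

```text
2.5563951366254996 [ 0.59704752 -0.25362955  0.14048778] [ 0.70944319  0.63371779 -0.55300267  1.33228957  0.33207271  1.2670249
  1.1306545 ]
```

View pics/b1.png

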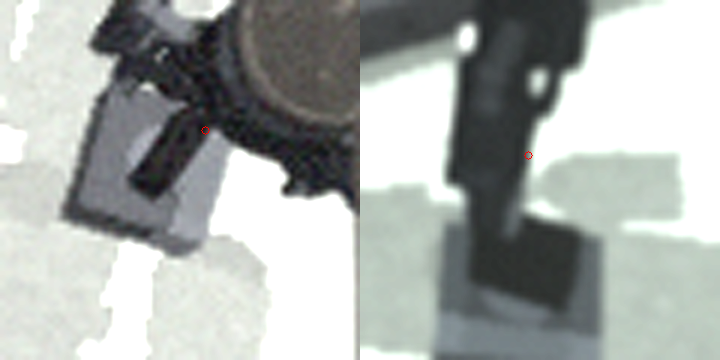

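```bash
python3 -m pendant '[{"gripper":0,"dx":0.001,"dy":0.001,"dz":-0.025,"ax":0,"ay":0,"az":0},{"gripper":0,"dx":0.001,"dy":0.001,"dz":-0.025,"ax":0,"ay":0,"az":0},{"gripper":0,"dx":0,"dy":0,"dz":-0.02,"ax":0,"ay":0,"az":0},{"gripper":0,"dx":0,"dy":0,"dz":-0.01,"ax":0,"ay":0,"az":0},{"gripper":0,"dx":0,"dy":0,"dz":0,"ax":0,"ay":0,"az":0}]' 60
python3 -m pendant '[{"gripper":0.6,"dx":0,"dy":0,"dz":0,"ax":0,"ay":0,"az":0},{"gripper":0.7,"dx":0,"dy":0,"dz":0,"ax":0,"ay":0,"az":0},{"gripper":1,"dx":0,"dy":0,"dz":0,"ax":0,"ay":0,"az":0},{"gripper":1,"dx":0,"dy":0,"dz":0,"ax":0,"ay":0,"az":0},{"gripper":1,"dx":0,"dy":0,"dz":0,"ax":0,"ay":0,"az":0}]' 60
```

```text
clock: 4.5
position: [0.5988, -0.2514, 0.0609]
tool_rot: [[-0.834, 0.552, -0.001], [0.552, 0.834, 0.0], [0.001, -0.0, -1.0]]
contact_force: [0.2, -0.5, 1.6]
finger_gap: 0.0851
clock: 5.12
position: [0.5995, -0.2514, 0.0618]
tool_rot: [[-0.834, 0.552, 0.001], [0.552, 0.834, -0.0], [-0.001, 0.0, -1.0]]
contact_force: [-0.2, -0.7, 1.4]
finger_gap: 0.0174
```

```bash
python3 -m pendant '[{"gripper":1,"dx":0,"dy":0,"dz":0,"ax":0,"ay":0,"az":0},{"gripper":1,"dx":0,"dy":0,"dz":0.01,"ax":0,"ay":0,"az":0},{"gripper":1,"dx":0,"dy":0,"dz":0.03,"ax":0,"ay":0,"az":0},{"gripper":1,"dx":0,"dy":0,"dz":0.03,"ax":0,"ay":0,"az":0},{"gripper":1,"dx":0,"dy":0,"dz":0.03,"ax":0,"ay":0,"az":0}]' 110
python3 - <<'E'
from ov import *
o=[]
q=arm.observe();T=q['tool_rot'];p=np.array(q['position']);print(np.arctan2(T[1][0],T[0][0]),p,q['contact_force'],q['finger_gap'])
for n,r0,c0 in(('top',135,320),('side',215,260)):
    f=arm.grab_frame(n);S=5;im=cv2.convertScaleAbs(cv2.resize(f['pixels'][r0:r0+80,c0:c0+80],None,fx=S,fy=S,interpolation=2),alpha=2.0);o.append(im)
cv2.imwrite('pics/b2.png',np.hstack(o))
E
```

```text
clock: 5.75
position: [0.5985, -0.2511, 0.1619]
tool_rot: [[-0.834, 0.552, -0.001], [0.552, 0.834, 0.001], [0.001, -0.0, -1.0]]
contact_force: [-0.2, -0.4, -2.4]
finger_gap: 0.0165
2.5570192310135855 [ 0.59851986 -0.25113955  0.16187499] [-0.1910504  -0.42727581 -2.41741791] 0.016467452089790002
```

View pics/b2.png

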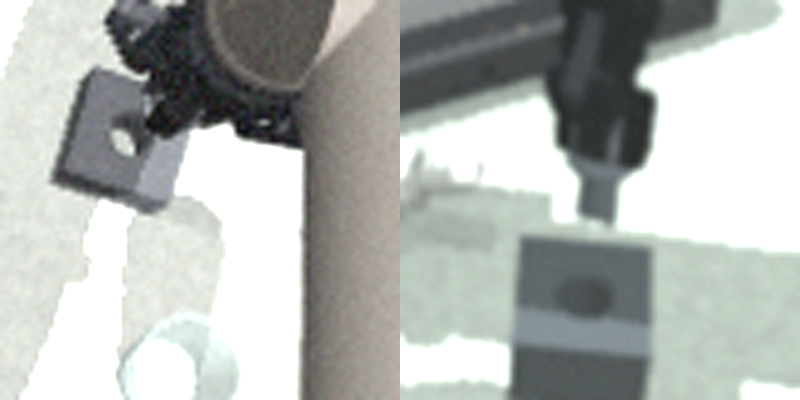

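```bash
python3 -m pendant '[{"gripper":1,"dx":0,"dy":0,"dz":0.03,"ax":0,"ay":0,"az":0.1},{"gripper":1,"dx":-0.01,"dy":0.035,"dz":0.01,"ax":0,"ay":0,"az":0.1},{"gripper":1,"dx":-0.01,"dy":0.035,"dz":0,"ax":0,"ay":0,"az":0.1},{"gripper":1,"dx":-0.01,"dy":0.035,"dz":0,"ax":0,"ay":0,"az":0.1},{"gripper":1,"dx":-0.01,"dy":0.035,"dz":0,"ax":0,"ay":0,"az":0.1}]'
python3 -m pendant '[{"gripper":1,"dx":-0.01,"dy":0.035,"dz":0,"ax":0,"ay":0,"az":0.1},{"gripper":1,"dx":-0.01,"dy":0.035,"dz":0,"ax":0,"ay":0,"az":0.1},{"gripper":1,"dx":-0.01,"dy":0.035,"dz":0,"ax":0,"ay":0,"az":0.04},{"gripper":1,"dx":-0.0175,"dy":0.062,"dz":0,"ax":0,"ay":0,"az":0},{"gripper":1,"dx":0,"dy":0,"dz":0,"ax":0,"ay":0,"az":0}]'
python3 - <<'E'
from ov import *
o=[]
q=arm.observe();T=q['tool_rot'];p=np.array(q['position']);print(np.arctan2(T[1][0],T[0][0])+2*np.pi,p,q['contact_force'],q['finger_gap'],q['joints'])
for n,r0,c0 in(('top',150,210),('side',130,200)):
    f=arm.grab_frame(n);S=5;im=cv2.convertScaleAbs(cv2.resize(f['pixels'][r0:r0+80,c0:c0+80],None,fx=S,fy=S,interpolation=2),alpha=2.0);o.append(im)
cv2.imwrite('pics/b3.png',np.hstack(o))
E
```

```text
clock: 6.48
position: [0.5576, -0.1102, 0.1995]
tool_rot: [[-0.997, 0.081, -0.003], [0.081, 0.997, 0.0], [0.003, 0.0, -1.0]]
contact_force: [0.2, 0.1, -2.4]
finger_gap: 0.017
clock: 7.1
position: [0.5095, 0.0626, 0.202]
tool_rot: [[-0.986, -0.168, -0.0], [-0.168, 0.986, 0.004], [-0.0, 0.004, -1.0]]
contact_force: [-0.1, -0.2, -0.6]
finger_gap: 0.0168
3.3099369544141104 [0.50945593 0.06262255 0.20196534] [-0.09701338 -0.18300733 -0.6335246 ] 0.016833526012023828 [ 0.50422783  0.3698854  -0.85990462  1.63551478  0.28672363  1.26916941
  1.3311834 ]
```

View pics/b3.png

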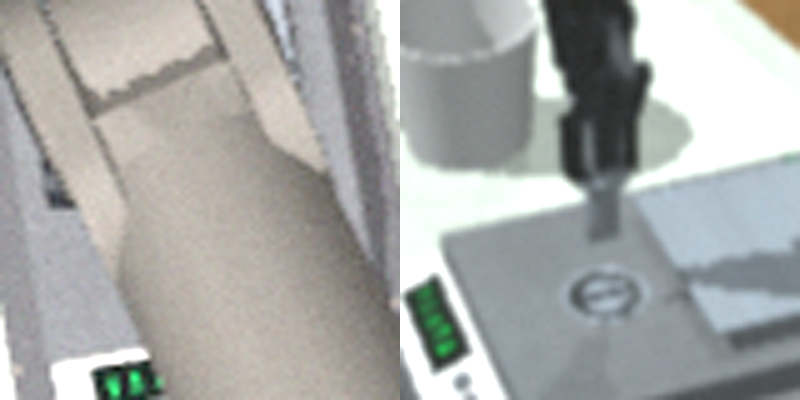

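```bash
python3 -c "
from h import *
q=arm.observe();T=q['tool_rot'];print(np.arctan2(T[1][0],T[0][0])%6.2832,q['position'],q['contact_force'])"
python3 -m pendant '[{"gripper":1,"dx":0,"dy":0,"dz":-0.006,"ax":0,"ay":0,"az":-0.012},{"gripper":1,"dx":0,"dy":0,"dz":-0.01,"ax":0,"ay":0,"az":0},{"gripper":1,"dx":0,"dy":0,"dz":-0.01,"ax":0,"ay":0,"az":0},{"gripper":1,"dx":0,"dy":0,"dz":0,"ax":0,"ay":0,"az":0},{"gripper":1,"dx":0,"dy":0,"dz":0,"ax":0,"ay":0,"az":0}]'
python3 -c "
from h import *
q=arm.observe();T=q['tool_rot'];print(np.arctan2(T[1][0],T[0][0])%6.2832,q['position'],q['contact_force'])"
```

```text
3.3003937743893927 [0.51162614 0.05539129 0.20130883] [-0.03708881 -0.54691724 -1.2626928 ]
clock: 7.82
position: [0.5123, 0.0538, 0.1753]
tool_rot: [[-0.99, -0.143, 0.0], [-0.143, 0.99, 0.0], [-0.0, 0.0, -1.0]]
contact_force: [-0.5, -0.3, -1.5]
finger_gap: 0.0165
3.2846399964828783 [0.51228796 0.05380265 0.17527844] [-0.46834049 -0.34457216 -1.5152264 ]
```

```bash
python3 - <<'E'
from ov import *
q=arm.observe();p=np.array(q['position']);print(p)
f=arm.grab_frame('side');r0,c0,S=165,215,11
im=cv2.convertScaleAbs(cv2.resize(f['pixels'][r0:r0+50,c0:c0+60],None,fx=S,fy=S,interpolation=2),alpha=2.0)
raw=im.copy()
th=q['tool_rot'];yaw=np.arctan2(th[1][0],th[0][0])
def line(P,c):
    u=projm(f,np.array(P,float));u=((u-[r0,c0]+.5)*S-.5)[:,::-1].round().astype(int);cv2.polylines(im,[u.reshape(-1,1,2)],False,c,1)
zb=p[2]-.0578
B=place(np.array([[-.01,0,zb],[.01,0,zb],[.01,0,zb+.012],[-.01,0,zb+.012],[-.01,0,zb]]),[p[0],p[1],yaw]);line(B,(0,0,255))
b=[.558,.066,.156]
line(place(circ(-.05,0,.022,.1),b),(0,255,0))
line(place(circ(-.05,-.0022,.015,.103),b),(255,255,0))
line(place(np.array([[-.065,-.0022,.103],[-.035,-.0022,.103]]),b),(255,0,255))
cv2.imwrite('pics/b4.png',im);cv2.imwrite('pics/b4r.png',raw)
E
```

```text
[0.51228796 0.05380265 0.17527844]
```

View pics/b4.png

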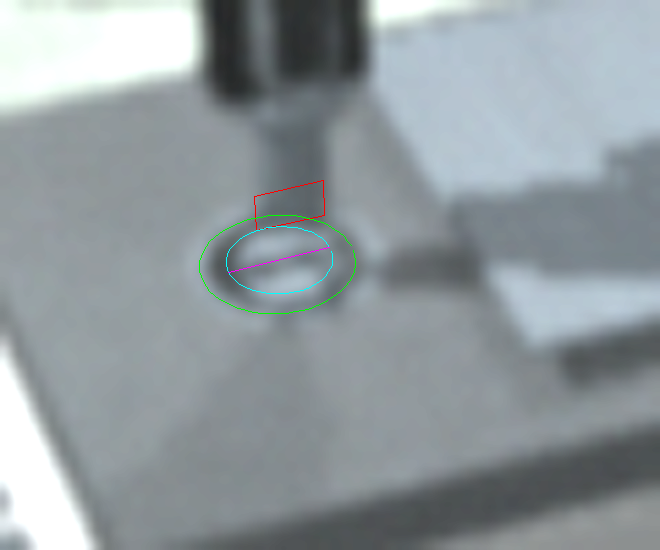

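View pics/b4r.png

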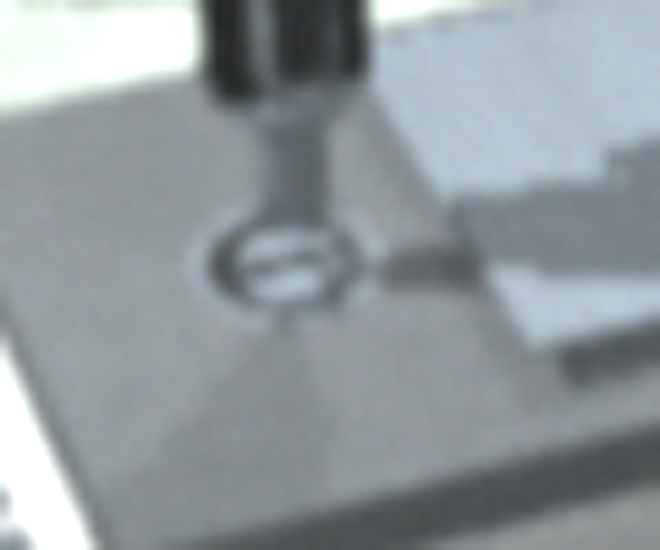

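```bash
python3 - <<'E'
from ov import *
f=arm.grab_frame('side')
g=cv2.cvtColor(f['pixels'],cv2.COLOR_BGR2GRAY).astype(int)
print(g[183:196,230:252])
for c,r in((260,270),(270,268),(288,264),(305,259),(315,256)):print(onz(f,(165+(r+.5)/11-.5,215+(c+.5)/11-.5),.102))
F=pickle.load(open('F0.pkl','rb'));g=cv2.cvtColor(F['top']['pixels'],cv2.COLOR_BGR2GRAY).astype(int);print(g[178:203,236:261])
print(onz(F['top'],(184.5,247.8),.102),onz(F['top'],(193.5,249.4),.102))
E
```

```text
[[74 75 75 76 77 78 79 77 68 59 53 50 48 48 57 71 76 78 77 77 76 73]
 [75 75 75 76 80 83 82 73 60 52 51 51 49 49 59 72 79 81 80 77 77 75]
 [75 75 76 79 81 79 70 64 58 56 60 60 57 55 61 67 76 84 83 79 77 77]
 [75 75 79 81 74 63 54 63 74 79 80 77 74 75 72 64 64 77 86 84 77 76]
 [77 79 82 83 64 49 56 76 86 90 86 80 73 72 71 61 58 68 83 85 75 67]
 [78 80 85 78 53 44 58 75 76 75 73 68 62 61 65 68 60 63 74 77 65 56]
 [78 81 84 75 50 42 52 62 61 63 72 77 77 75 71 70 61 59 67 65 56 52]
 [79 79 83 79 59 45 48 63 74 80 87 91 92 85 69 60 59 66 74 67 57 55]
 [78 78 81 82 73 58 52 63 78 87 88 88 85 77 60 54 66 76 81 74 68 66]
 [79 78 79 81 81 77 67 62 68 74 74 70 68 62 57 58 71 79 81 77 76 74]
 [79 78 78 79 81 82 81 76 77 73 66 65 69 70 69 68 74 76 78 79 77 77]
 [79 79 78 78 79 80 81 81 82 75 67 67 74 76 76 74 75 76 78 78 77 78]
 [81 77 77 79 78 78 78 77 75 70 68 68 73 76 77 76 76 77 77 77 76 75]]
[0.50311223 0.05384192 0.102     ]
[0.50600242 0.05411305 0.102     ]
[0.5112435  0.05477773 0.102     ]
[0.51629984 0.05594531 0.102     ]
[0.51928576 0.05665972 0.102     ]
[[ 81  85  86  87  86  86  
[... 1968 characters left out ...]
 [ 85  85  86  86  84  88  94 100  97  94  94  98  90  94  97 100  98  88
   86  90  90  91  90  88  91]
 [ 84  88  87  86  86  88  88  88  97 101 102 103 104 101 100  97  91  86
   91  90  88  89  88  90  92]
 [ 87  85  86  89  85  89  88  83  89  90  81  88  86  84  90  88  89  91
   89  92  88  90  87  88  88]
 [ 87  85  87  87  86  85  85  88  88  89  89  91  89  87  88  90  90  86
   86  88  89  88  85  91  92]
 [ 86  86  87  84  87  87  86  89  85  88  91  89  90  87  89  90  88  90
   90  87  89  87  89  89  90]
 [ 86  85  86  84  84  84  88  90  85  93  89  91  92  88  88  88  88  89
   90  89  91  91  93  91  90]]
[0.52443841 0.0580346  0.102     ] [0.4973656  0.05367575 0.102     ]
```

```bash
python3 -m pendant '[{"gripper":1,"dx":-0.001,"dy":0.0016,"dz":-0.004,"ax":0,"ay":0,"az":0.015},{"gripper":1,"dx":0,"dy":0,"dz":-0.004,"ax":0,"ay":0,"az":0},{"gripper":1,"dx":0,"dy":0,"dz":-0.002,"ax":0,"ay":0,"az":0},{"gripper":1,"dx":0,"dy":0,"dz":0,"ax":0,"ay":0,"az":0},{"gripper":1,"dx":0,"dy":0,"dz":0,"ax":0,"ay":0,"az":0}]'
python3 -c "
from h import *
q=arm.observe();T=q['tool_rot'];print(np.arctan2(T[1][0],T[0][0])%6.2832,q['position'],q['contact_force'])"
```

```text
clock: 8.55
position: [0.5113, 0.0554, 0.1654]
tool_rot: [[-0.988, -0.157, 0.0], [-0.157, 0.988, 0.0], [-0.0, 0.0, -1.0]]
contact_force: [1.0, -0.4, -2.7]
finger_gap: 0.0167
3.2997618901375043 [0.51126878 0.05540398 0.1653547 ] [ 0.95046408 -0.38921561 -2.65029595]
```

```bash
python3 -m pendant '[{"gripper":1,"dx":0,"dy":0,"dz":-0.002,"ax":0,"ay":0,"az":0},{"gripper":1,"dx":0,"dy":0,"dz":-0.002,"ax":0,"ay":0,"az":0},{"gripper":1,"dx":0,"dy":0,"dz":-0.002,"ax":0,"ay":0,"az":0},{"gripper":1,"dx":0,"dy":0,"dz":0,"ax":0,"ay":0,"az":0},{"gripper":1,"dx":0,"dy":0,"dz":0,"ax":0,"ay":0,"az":0}]'
```

```text
clock: 9.18
position: [0.5112, 0.0555, 0.1593]
tool_rot: [[-0.987, -0.158, 0.0], [-0.158, 0.987, 0.0], [-0.0, 0.0, -1.0]]
contact_force: [-0.3, -0.1, -1.9]
finger_gap: 0.0163
```

```bash
python3 -m pendant '[{"gripper":1,"dx":0,"dy":0,"dz":-0.001,"ax":0,"ay":0,"az":0},{"gripper":1,"dx":0,"dy":0,"dz":-0.001,"ax":0,"ay":0,"az":0},{"gripper":1,"dx":0,"dy":0,"dz":0,"ax":0,"ay":0,"az":0},{"gripper":1,"dx":0,"dy":0,"dz":0,"ax":0,"ay":0,"az":0},{"gripper":1,"dx":0,"dy":0,"dz":0,"ax":0,"ay":0,"az":0}]'
```

```text
clock: 9.8
position: [0.5112, 0.0554, 0.1573]
tool_rot: [[-0.987, -0.158, 0.0], [-0.158, 0.987, 0.0], [-0.0, 0.0, -1.0]]
contact_force: [0.6, -0.1, -1.3]
finger_gap: 0.0167
```

```bash
python3 -m pendant '[{"gripper":1,"dx":0,"dy":0,"dz":-0.001,"ax":0,"ay":0,"az":0},{"gripper":1,"dx":0,"dy":0,"dz":-0.001,"ax":0,"ay":0,"az":0},{"gripper":1,"dx":0,"dy":0,"dz":0,"ax":0,"ay":0,"az":0},{"gripper":1,"dx":0,"dy":0,"dz":0,"ax":0,"ay":0,"az":0},{"gripper":1,"dx":0,"dy":0,"dz":0,"ax":0,"ay":0,"az":0}]'
python3 - <<'E'
from ov import *
f=arm.grab_frame('side');r0,c0,S=155,215,11
im=cv2.convertScaleAbs(cv2.resize(f['pixels'][r0:r0+50,c0:c0+60],None,fx=S,fy=S,interpolation=2),alpha=2.0)
cv2.imwrite('pics/b5.png',im)
E
```

```text
clock: 10.42
position: [0.5113, 0.0555, 0.1556]
tool_rot: [[-0.988, -0.158, 0.0], [-0.158, 0.988, -0.0], [-0.0, -0.0, -1.0]]
contact_force: [-1.4, 0.2, 2.9]
finger_gap: 0.0166
```

View pics/b5.png

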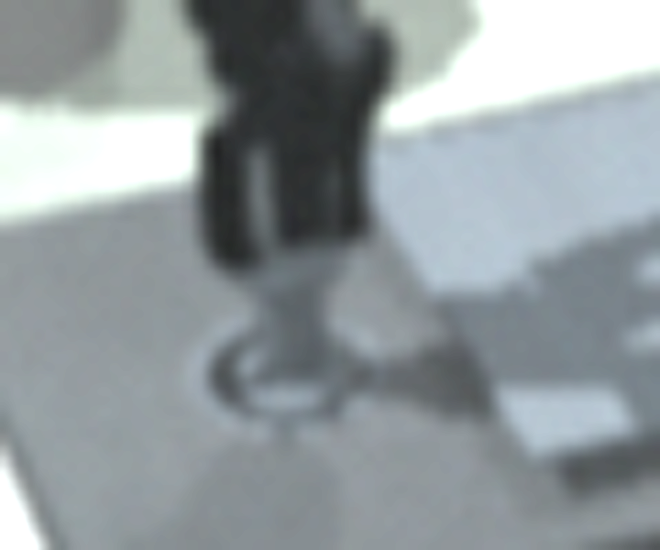

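```bash
python3 -m pendant '[{"gripper":1,"dx":0,"dy":0,"dz":-0.001,"ax":0,"ay":0,"az":0},{"gripper":1,"dx":0,"dy":0,"dz":-0.001,"ax":0,"ay":0,"az":0},{"gripper":1,"dx":0,"dy":0,"dz":-0.001,"ax":0,"ay":0,"az":0},{"gripper":1,"dx":0,"dy":0,"dz":0,"ax":0,"ay":0,"az":0},{"gripper":1,"dx":0,"dy":0,"dz":0,"ax":0,"ay":0,"az":0}]'
```

```text
clock: 11.1
position: [0.5113, 0.0555, 0.1527]
tool_rot: [[-0.987, -0.158, 0.0], [-0.158, 0.987, -0.0], [-0.0, -0.0, -1.0]]
contact_force: [-1.6, -0.4, 6.5]
finger_gap: 0.0164
```

```bash
python3 -m pendant '[{"gripper":1,"dx":0,"dy":0,"dz":-0.001,"ax":0,"ay":0,"az":0},{"gripper":1,"dx":0,"dy":0,"dz":-0.001,"ax":0,"ay":0,"az":0},{"gripper":1,"dx":0,"dy":0,"dz":-0.001,"ax":0,"ay":0,"az":0},{"gripper":1,"dx":0,"dy":0,"dz":-0.001,"ax":0,"ay":0,"az":0},{"gripper":1,"dx":0,"dy":0,"dz":0,"ax":0,"ay":0,"az":0}]'
```

```text
clock: 11.72
position: [0.5114, 0.0556, 0.1493]
tool_rot: [[-0.987, -0.158, 0.001], [-0.158, 0.987, -0.0], [-0.001, -0.0, -1.0]]
contact_force: [-2.7, -0.8, 8.8]
finger_gap: 0.0169
```

```bash
python3 -m pendant '[{"gripper":1,"dx":0,"dy":0,"dz":-0.0008,"ax":0,"ay":0,"az":0},{"gripper":1,"dx":0,"dy":0,"dz":0,"ax":0,"ay":0,"az":-0.06},{"gripper":1,"dx":0,"dy":0,"dz":0,"ax":0,"ay":0,"az":-0.08},{"gripper":1,"dx":0,"dy":0,"dz":0,"ax":0,"ay":0,"az":-0.08},{"gripper":1,"dx":0,"dy":0,"dz":0,"ax":0,"ay":0,"az":-0.08}]'; python3 -c "
from h import *
q=arm.observe();T=q['tool_rot'];print(np.arctan2(T[1][0],T[0][0])%6.2832,q['position'],q['contact_force'],q['moment'])"
```

```text
clock: 12.35
position: [0.5116, 0.0562, 0.1488]
tool_rot: [[-0.99, 0.143, 0.002], [0.143, 0.99, 0.001], [-0.001, 0.001, -1.0]]
contact_force: [-2.9, 0.2, 8.9]
finger_gap: 0.0167
2.9978782577475163 [0.51164661 0.0561728  0.14877317] [-2.87584564  0.1576165   8.93562658] [-0.01176558  0.69648241  0.07825352]
```

```bash
python3 -m pendant '[{"gripper":1,"dx":0,"dy":0,"dz":0,"ax":0,"ay":0,"az":-0.08},{"gripper":1,"dx":0,"dy":0,"dz":0,"ax":0,"ay":0,"az":-0.08},{"gripper":1,"dx":0,"dy":0,"dz":0,"ax":0,"ay":0,"az":-0.08},{"gripper":1,"dx":0,"dy":0,"dz":0,"ax":0,"ay":0,"az":-0.08},{"gripper":1,"dx":0,"dy":0,"dz":0,"ax":0,"ay":0,"az":-0.08}]'; python3 -c "
from h import *
q=arm.observe();T=q['tool_rot'];print(np.arctan2(T[1][0],T[0][0])%6.2832,q['position'],q['contact_force'],q['moment'])"
```

```text
clock: 12.98
position: [0.5117, 0.0562, 0.1488]
tool_rot: [[-0.856, 0.517, 0.002], [0.517, 0.856, 0.0], [-0.001, 0.001, -1.0]]
contact_force: [-2.5, 0.1, 9.3]
finger_gap: 0.0165
2.5980177883544315 [0.51165739 0.05618078 0.14879695] [-2.53827021  0.08830976  9.25917538] [-4.80994192e-04  6.98078644e-01  7.85384255e-02]
```

```bash
python3 -m pendant '[{"gripper":1,"dx":0,"dy":0,"dz":0,"ax":0,"ay":0,"az":-0.1},{"gripper":1,"dx":0,"dy":0,"dz":0,"ax":0,"ay":0,"az":-0.1},{"gripper":1,"dx":0,"dy":0,"dz":0,"ax":0,"ay":0,"az":-0.1},{"gripper":1,"dx":0,"dy":0,"dz":0,"ax":0,"ay":0,"az":-0.1},{"gripper":1,"dx":0,"dy":0,"dz":0,"ax":0,"ay":0,"az":-0.1}]'; python3 -c "
from h import *
q=arm.observe();T=q['tool_rot'];print(np.arctan2(T[1][0],T[0][0])%6.2832,q['position'],q['contact_force'],q['moment'])"
```

```text
clock: 13.6
position: [0.5117, 0.0562, 0.1488]
tool_rot: [[-0.503, 0.865, 0.002], [0.865, 0.503, 0.001], [-0.0, 0.002, -1.0]]
contact_force: [-2.6, 0.4, 9.0]
finger_gap: 0.0167
2.0974253445898867 [0.51166536 0.05622112 0.1488103 ] [-2.62293277  0.40885589  8.99799062] [0.03853107 0.76118441 0.04838546]
```

```bash
python3 -m pendant '[{"gripper":1,"dx":0,"dy":0,"dz":0,"ax":0,"ay":0,"az":-0.06},{"gripper":1,"dx":0,"dy":0,"dz":0,"ax":0,"ay":0,"az":-0.06},{"gripper":1,"dx":0,"dy":0,"dz":0,"ax":0,"ay":0,"az":-0.06},{"gripper":1,"dx":0,"dy":0,"dz":0,"ax":0,"ay":0,"az":-0.03},{"gripper":1,"dx":0,"dy":0,"dz":0,"ax":0,"ay":0,"az":0}]'; python3 -c "
from h import *
q=arm.observe();T=q['tool_rot'];print(np.arctan2(T[1][0],T[0][0])%6.2832,q['position'],q['contact_force'],q['moment'])"
```

```text
clock: 14.22
position: [0.5117, 0.0562, 0.1489]
tool_rot: [[-0.314, 0.949, 0.002], [0.949, 0.314, 0.0], [-0.0, 0.002, -1.0]]
contact_force: [-2.8, 0.2, 10.1]
finger_gap: 0.0171
1.8905899194270464 [0.51171072 0.05623611 0.14885815] [-2.76862718  0.22474431 10.10886266] [0.07726392 0.72723395 0.05806079]
```

```bash
python3 -m pendant '[{"gripper":1,"dx":0,"dy":0,"dz":0,"ax":0,"ay":0,"az":-0.02},{"gripper":1,"dx":0,"dy":0,"dz":0,"ax":0,"ay":0,"az":-0.02},{"gripper":1,"dx":0,"dy":0,"dz":0,"ax":0,"ay":0,"az":-0.02},{"gripper":1,"dx":0,"dy":0,"dz":0,"ax":0,"ay":0,"az":0},{"gripper":1,"dx":0,"dy":0,"dz":0,"ax":0,"ay":0,"az":0}]'; python3 -c "
from h import *
q=arm.observe();T=q['tool_rot'];print(np.arctan2(T[1][0],T[0][0])%6.2832,q['position'],q['contact_force'],q['moment'])"
```

```text
clock: 14.85
position: [0.5117, 0.0562, 0.1488]
tool_rot: [[-0.257, 0.966, 0.002], [0.966, 0.257, 0.001], [0.0, 0.002, -1.0]]
contact_force: [-2.1, -0.8, 9.2]
finger_gap: 0.0165
1.8307530976429696 [0.51169775 0.05623732 0.14883884] [-2.09096962 -0.84016369  9.22549551] [0.07712785 0.7008491  0.11272711]
```

```bash
python3 -m pendant '[{"gripper":1,"dx":0,"dy":0,"dz":0.001,"ax":0,"ay":0,"az":0},{"gripper":1,"dx":0,"dy":0,"dz":0.001,"ax":0,"ay":0,"az":0},{"gripper":1,"dx":0,"dy":0,"dz":0.001,"ax":0,"ay":0,"az":0},{"gripper":1,"dx":0,"dy":0,"dz":0.001,"ax":0,"ay":0,"az":0},{"gripper":1,"dx":0,"dy":0,"dz":0.001,"ax":0,"ay":0,"az":0}]'; python3 -c "
from h import *
q=arm.observe();T=q['tool_rot'];print(np.arctan2(T[1][0],T[0][0])%6.2832,q['position'],q['contact_force'],q['moment'])"
```

```text
clock: 15.48
position: [0.5116, 0.0561, 0.1524]
tool_rot: [[-0.257, 0.966, 0.001], [0.966, 0.257, 0.001], [0.001, 0.001, -1.0]]
contact_force: [1.3, 1.2, -1.3]
finger_gap: 0.0164
1.8305440086172757 [0.51158093 0.05607366 0.15237149] [ 1.32387636  1.21879977 -1.31388913] [ 0.29957367 -0.24084757  0.07066818]
```

```bash
python3 -m pendant '[{"gripper":1,"dx":0,"dy":0,"dz":0.001,"ax":0,"ay":0,"az":0},{"gripper":1,"dx":0,"dy":0,"dz":0,"ax":0,"ay":0,"az":0.04},{"gripper":1,"dx":0,"dy":0,"dz":0,"ax":0,"ay":0,"az":0.04},{"gripper":1,"dx":0,"dy":0,"dz":0,"ax":0,"ay":0,"az":0.02},{"gripper":1,"dx":0,"dy":0,"dz":0,"ax":0,"ay":0,"az":0}]'; python3 -c "
from h import *
q=arm.observe();T=q['tool_rot'];print(np.arctan2(T[1][0],T[0][0])%6.2832,q['position'],q['contact_force'],q['moment'])"
```

```text
clock: 16.1
position: [0.5111, 0.0552, 0.1535]
tool_rot: [[-0.351, 0.936, -0.0], [0.936, 0.351, -0.0], [-0.0, -0.0, -1.0]]
contact_force: [1.2, 1.9, -2.3]
finger_gap: 0.0164
1.9298320397421351 [0.51114496 0.05520312 0.15346788] [ 1.20232518  1.94332487 -2.32841796] [ 0.29117176 -0.43797102  0.00686243]
```

Moment about z is gone and the vertical force is just the key's weight: the stud sits in the catch. Now I lift the key straight out.

```bash
python3 -m pendant '[{"gripper":1,"dx":0,"dy":0,"dz":0.002,"ax":0,"ay":0,"az":0},{"gripper":1,"dx":0,"dy":0,"dz":0.003,"ax":0,"ay":0,"az":0},{"gripper":1,"dx":0,"dy":0,"dz":0.005,"ax":0,"ay":0,"az":0},{"gripper":1,"dx":0,"dy":0,"dz":0.015,"ax":0,"ay":0,"az":0},{"gripper":1,"dx":0,"dy":0,"dz":0.022,"ax":0,"ay":0,"az":0}]'; python3 - <<'E'
from ov import *
q=arm.observe();T=q['tool_rot'];print(np.arctan2(T[1][0],T[0][0])%6.2832,q['position'],q['contact_force'],q['moment'])
f=arm.grab_frame('side');r0,c0,S=155,215,11
im=cv2.convertScaleAbs(cv2.resize(f['pixels'][r0:r0+50,c0:c0+60],None,fx=S,fy=S,interpolation=2),alpha=2.0)
cv2.imwrite('pics/b6.png',im)
E
```

```text
clock: 16.73
position: [0.5105, 0.0552, 0.2012]
tool_rot: [[-0.351, 0.936, -0.002], [0.936, 0.351, -0.0], [0.0, -0.002, -1.0]]
contact_force: [1.0, -0.0, -1.6]
finger_gap: 0.0164
1.9298293215323175 [0.51052924 0.05515477 0.20123796] [ 0.95595158 -0.03262071 -1.57221134] [ 0.00325361 -0.06852486  0.00903128]
```

View pics/b6.png

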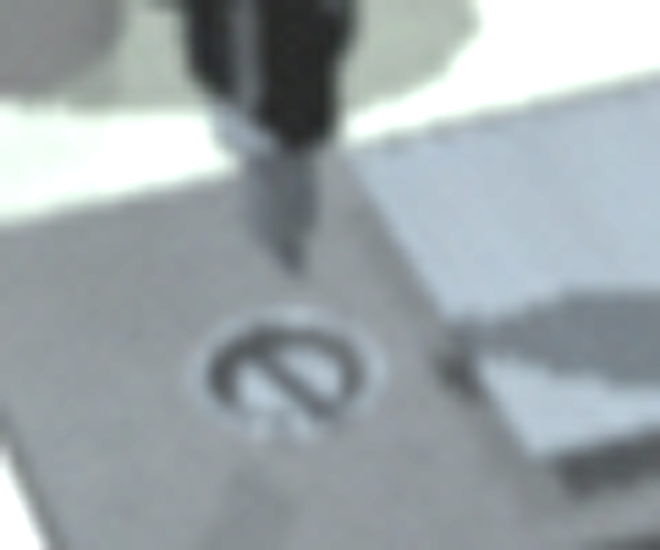

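```bash
python3 -m pendant '[{"gripper":1,"dx":0.01,"dy":-0.035,"dz":0,"ax":0,"ay":0,"az":0.1},{"gripper":1,"dx":0.01,"dy":-0.035,"dz":0,"ax":0,"ay":0,"az":0.12},{"gripper":1,"dx":0.01,"dy":-0.035,"dz":0,"ax":0,"ay":0,"az":0.12},{"gripper":1,"dx":0.01,"dy":-0.035,"dz":0,"ax":0,"ay":0,"az":0.12},{"gripper":1,"dx":0.01,"dy":-0.035,"dz":0,"ax":0,"ay":0,"az":0.12}]'; python3 - <<'E'
from ov import *
f6=arm.grab_frame('side')
def un(c,r):return (155+(r+.5)/11-.5,215+(c+.5)/11-.5)
a=onz(f6,un(250,345),.099);b=onz(f6,un(330,415),.099);print('slot',a,b,np.arctan2(*(b-a)[1::-1]), 'expect',.156-1.27)
F={n:arm.grab_frame(n) for n in('top','side')};pickle.dump(F,open('F1.pkl','wb'))
o=[]
for n,r0,c0 in(('top',140,322),('side',245,270)):
    S=9;im=cv2.convertScaleAbs(cv2.resize(F[n]['pixels'][r0:r0+44,c0:c0+44],None,fx=S,fy=S,interpolation=2),alpha=2.0);o.append(im)
cv2.imwrite('pics/b7.png',np.hstack(o))
for n in F: print(n,[(m['position'],m['p']) for m in arm.mark_of(F[n],'stand')][:2])
r=edgefit([F['top'],F['side']],rect(0,0,.07,.07,.05),[.6,-.248,-.34],(.02,.02,.2));print(r)
for n in F:print(n,edgefit([F[n]],rect(0,0,.07,.07,.05),[.6,-.248,-.34],(.02,.02,.2)),edgefit([F[n]],circ(0,0,.013,.048),[.6,-.248,-.34],(.012,.012,.2)))
q=arm.observe();print(q['position'])
E
```

```text
clock: 17.4
position: [0.5614, -0.1209, 0.201]
tool_rot: [[-0.809, 0.588, 0.0], [0.588, 0.809, -0.0], [-0.001, -0.0, -1.0]]
contact_force: [1.2, -0.9, -1.8]
finger_gap: 0.0165
slot [0.50343483 0.07371824 0.099     ] [0.5200913  0.03805483 0.099     ] -1.1338574221782762 expect -1.114
top [([176.4, 251.3], 0.42), ([168.6, 313.6], 0.29)]
side [([286.7, 300.6], 0.92), ([208.1, 259.4], 0.74)]
(array([ 0.60026398, -0.25290152, -0.32119705]), np.float64(12.988687439730766))
top (array([ 0.62      , -0.228     , -0.28350742]), np.float64(4.393966347110735)) (array([ 0.60719582, -0.236     , -0.48612182]), np.float64(2.5710559086328373))
side (array([ 0.60017612, -0.25316153, -0.32126617]), np.float64(9.913870377883645)) (array([ 0.59856979, -0.25272621, -0.42238773]), np.float64(8.010532425019296))
[ 0.56101804 -0.11882554  0.20064483]
```

View pics/b7.png

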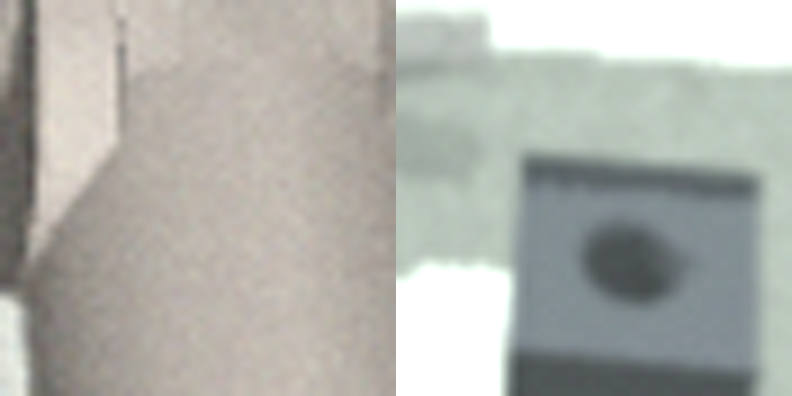

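```bash
python3 -m pendant '[{"gripper":1,"dx":0.01,"dy":-0.035,"dz":0,"ax":0,"ay":0,"az":0.044},{"gripper":1,"dx":0.01,"dy":-0.035,"dz":0,"ax":0,"ay":0,"az":0},{"gripper":1,"dx":0.01,"dy":-0.035,"dz":0,"ax":0,"ay":0,"az":0},{"gripper":1,"dx":0.008,"dy":-0.0275,"dz":0,"ax":0,"ay":0,"az":0},{"gripper":1,"dx":0,"dy":0,"dz":0,"ax":0,"ay":0,"az":0}]'
python3 -m pendant '[{"gripper":1,"dx":0,"dy":0,"dz":-0.02,"ax":0,"ay":0,"az":0},{"gripper":1,"dx":0,"dy":0,"dz":-0.03,"ax":0,"ay":0,"az":0},{"gripper":1,"dx":0,"dy":0,"dz":-0.02,"ax":0,"ay":0,"az":0},{"gripper":1,"dx":0,"dy":0,"dz":-0.01,"ax":0,"ay":0,"az":0},{"gripper":1,"dx":0,"dy":0,"dz":0,"ax":0,"ay":0,"az":0}]'
python3 - <<'E'
from ov import *
q=arm.observe();T=q['tool_rot'];print(np.arctan2(T[1][0],T[0][0])%6.2832,q['position'],q['contact_force'],q['moment'])
f=arm.grab_frame('side');r0,c0,S=240,265,11
im=cv2.convertScaleAbs(cv2.resize(f['pixels'][r0:r0+50,c0:c0+60],None,fx=S,fy=S,interpolation=2),alpha=2.0)
cv2.imwrite('pics/b8.png',im)
E
```

```text
clock: 18.27
position: [0.599, -0.2541, 0.2001]
tool_rot: [[-0.83, 0.557, -0.0], [0.557, 0.83, -0.001], [-0.0, -0.001, -1.0]]
contact_force: [-0.7, 0.5, -2.4]
finger_gap: 0.0167
clock: 18.9
position: [0.5991, -0.2504, 0.1203]
tool_rot: [[-0.833, 0.553, -0.001], [0.553, 0.833, 0.001], [0.001, 0.0, -1.0]]
contact_force: [0.3, -0.4, -1.2]
finger_gap: 0.0166
2.555697001346727 [ 0.59905044 -0.25044361  0.12030589] [ 0.25580423 -0.43489184 -1.1925407 ] [-0.01874784  0.00072657 -0.01013344]
```

View pics/b8.png

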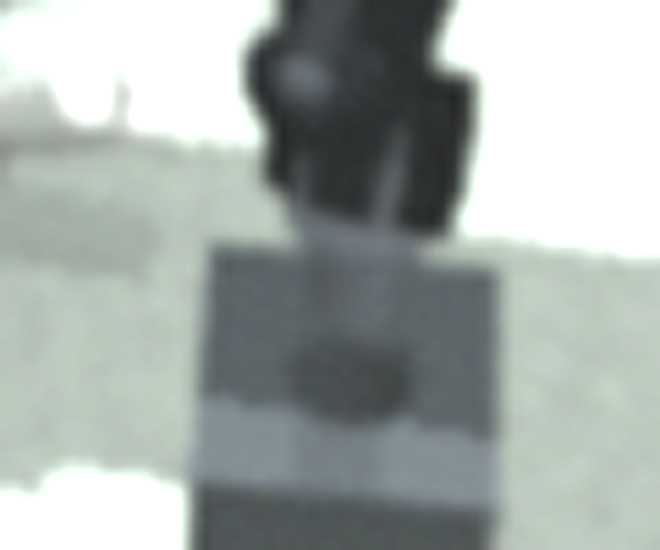

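```bash
python3 -m pendant '[{"gripper":1,"dx":0,"dy":-0.001,"dz":-0.008,"ax":0,"ay":0,"az":0},{"gripper":1,"dx":0,"dy":0,"dz":-0.006,"ax":0,"ay":0,"az":0},{"gripper":1,"dx":0,"dy":0,"dz":-0.006,"ax":0,"ay":0,"az":0},{"gripper":1,"dx":0,"dy":0,"dz":-0.006,"ax":0,"ay":0,"az":0},{"gripper":1,"dx":0,"dy":0,"dz":-0.006,"ax":0,"ay":0,"az":0}]'
```

```text
clock: 19.58
position: [0.5991, -0.2531, 0.088]
tool_rot: [[-0.832, 0.555, -0.0], [0.555, 0.832, 0.0], [0.0, 0.0, -1.0]]
contact_force: [-0.3, -0.6, -1.3]
finger_gap: 0.0168
```

```bash
python3 -m pendant '[{"gripper":1,"dx":0,"dy":0.001,"dz":-0.006,"ax":0,"ay":0,"az":0},{"gripper":1,"dx":0,"dy":0,"dz":-0.006,"ax":0,"ay":0,"az":0},{"gripper":1,"dx":0,"dy":0,"dz":-0.006,"ax":0,"ay":0,"az":0},{"gripper":1,"dx":0,"dy":0,"dz":-0.004,"ax":0,"ay":0,"az":0},{"gripper":1,"dx":0,"dy":0,"dz":0,"ax":0,"ay":0,"az":0}]'
```

```text
clock: 20.2
position: [0.5989, -0.252, 0.066]
tool_rot: [[-0.832, 0.554, -0.001], [0.554, 0.832, 0.0], [0.001, -0.0, -1.0]]
contact_force: [0.2, 1.0, -2.0]
finger_gap: 0.0167
```

```bash
python3 -m pendant '[{"gripper":1,"dx":0,"dy":0,"dz":-0.002,"ax":0,"ay":0,"az":0},{"gripper":1,"dx":0,"dy":0,"dz":-0.001,"ax":0,"ay":0,"az":0},{"gripper":1,"dx":0,"dy":0,"dz":-0.001,"ax":0,"ay":0,"az":0},{"gripper":1,"dx":0,"dy":0,"dz":0,"ax":0,"ay":0,"az":0},{"gripper":1,"dx":0,"dy":0,"dz":0,"ax":0,"ay":0,"az":0}]'
```

```text
clock: 20.82
position: [0.5992, -0.2521, 0.0626]
tool_rot: [[-0.832, 0.554, 0.0], [0.554, 0.832, -0.0], [-0.0, 0.0, -1.0]]
contact_force: [-0.7, 0.3, -1.1]
finger_gap: 0.0167
```

```bash
python3 -m pendant '[{"gripper":1,"dx":0,"dy":0,"dz":-0.0007,"ax":0,"ay":0,"az":0},{"gripper":1,"dx":0,"dy":0,"dz":-0.0005,"ax":0,"ay":0,"az":0},{"gripper":1,"dx":0,"dy":0,"dz":0,"ax":0,"ay":0,"az":0},{"gripper":1,"dx":0,"dy":0,"dz":0,"ax":0,"ay":0,"az":0},{"gripper":1,"dx":0,"dy":0,"dz":0,"ax":0,"ay":0,"az":0}]'
```

```text
clock: 21.45
position: [0.5993, -0.2521, 0.0619]
tool_rot: [[-0.832, 0.554, 0.0], [0.554, 0.832, -0.0], [-0.001, 0.0, -1.0]]
contact_force: [-2.0, -0.3, 4.5]
finger_gap: 0.0165
```

```bash
python3 -m pendant '[{"gripper":0.7,"dx":0,"dy":0,"dz":0,"ax":0,"ay":0,"az":0},{"gripper":0.5,"dx":0,"dy":0,"dz":0,"ax":0,"ay":0,"az":0},{"gripper":0.2,"dx":0,"dy":0,"dz":0,"ax":0,"ay":0,"az":0},{"gripper":0,"dx":0,"dy":0,"dz":0,"ax":0,"ay":0,"az":0},{"gripper":0,"dx":0,"dy":0,"dz":0,"ax":0,"ay":0,"az":0}]' 30
python3 -m pendant '[{"gripper":0,"dx":0,"dy":0,"dz":0,"ax":0,"ay":0,"az":0},{"gripper":0,"dx":0,"dy":0,"dz":0.01,"ax":0,"ay":0,"az":0},{"gripper":0,"dx":0,"dy":0,"dz":0.03,"ax":0,"ay":0,"az":0},{"gripper":0,"dx":0,"dy":0,"dz":0.04,"ax":0,"ay":0,"az":0},{"gripper":0,"dx":0,"dy":0,"dz":0.05,"ax":0,"ay":0,"az":0}]'
```

```text
clock: 22.08
position: [0.5992, -0.2521, 0.0612]
tool_rot: [[-0.832, 0.554, -0.0], [0.554, 0.832, 0.0], [0.0, 0.0, -1.0]]
contact_force: [-0.7, -0.3, -0.0]
finger_gap: 0.0852
clock: 22.7
position: [0.5985, -0.252, 0.1924]
tool_rot: [[-0.832, 0.554, -0.001], [0.554, 0.832, 0.0], [0.001, -0.0, -1.0]]
contact_force: [1.1, -0.5, 0.1]
finger_gap: 0.0854
```

```bash
python3 -m pendant '[{"gripper":0,"dx":-0.04,"dy":-0.05,"dz":0.01,"ax":0,"ay":0,"az":0},{"gripper":0,"dx":-0.04,"dy":-0.05,"dz":0,"ax":0,"ay":0,"az":0},{"gripper":0,"dx":-0.04,"dy":-0.05,"dz":0,"ax":0,"ay":0,"az":0},{"gripper":0,"dx":-0.04,"dy":-0.05,"dz":0,"ax":0,"ay":0,"az":0},{"gripper":0,"dx":-0.03,"dy":-0.03,"dz":0,"ax":0,"ay":0,"az":0}]'
python3 - <<'E'
from ov import *
F={n:arm.grab_frame(n) for n in('top','side')};pickle.dump(F,open('F2.pkl','wb'))
for n in F:cv2.imwrite(f'pics/{n}9.png',F[n]['pixels'])
for fs in(['top'],['side'],['top','side']):print(fs,kf(F,fs,[.599,-.252]))
o=[]
for n,r0,c0 in(('top',140,322),('side',245,270)):
    S=9;im=cv2.convertScaleAbs(cv2.resize(F[n]['pixels'][r0:r0+44,c0:c0+44],None,fx=S,fy=S,interpolation=2),alpha=2.0);o.append(im)
o2=[]
for n,r0,c0 in(('top',167,226),('side',165,220)):
    S=9;im=cv2.convertScaleAbs(cv2.resize(F[n]['pixels'][r0:r0+22,c0:c0+44],None,fx=S,fy=S,interpolation=2) if 0 else cv2.resize(F[n]['pixels'][r0+8:r0+30,c0:c0+44],None,fx=S,fy=S,interpolation=2),alpha=2.0);o2.append(im)
cv2.imwrite('pics/b9.png',np.vstack([np.hstack(o),np.hstack(o2)]))
E
```

```text
clock: 23.32
position: [0.4103, -0.4803, 0.2017]
tool_rot: [[-0.83, 0.558, -0.001], [0.558, 0.83, -0.002], [-0.001, -0.002, -1.0]]
contact_force: [-0.1, -0.5, -0.1]
finger_gap: 0.0853
['top'] (array([ 0.59813009, -0.25209863, -0.60800068]), np.float64(0.1540556977780292), [np.float64(106.64102564102565)])
['side'] (array([ 0.59910529, -0.25269476, -0.39740386]), np.float64(0.6835464620630862), [np.float64(168.3181818181818)])
['top', 'side'] (array([ 0.59851421, -0.2527007 , -0.60758545]), np.float64(0.8987855981959516), [np.float64(106.64102564102565), np.float64(168.3181818181818)])
```

View pics/b9.png

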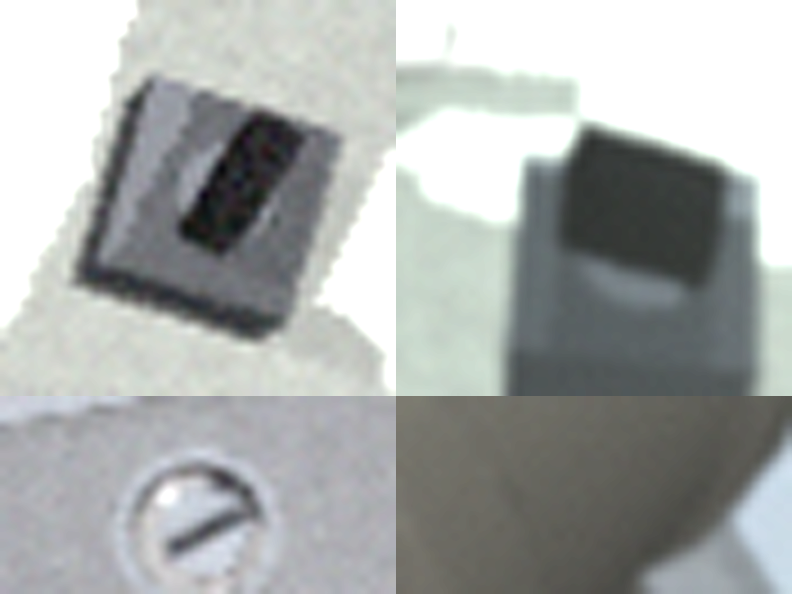

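View pics/side9.png

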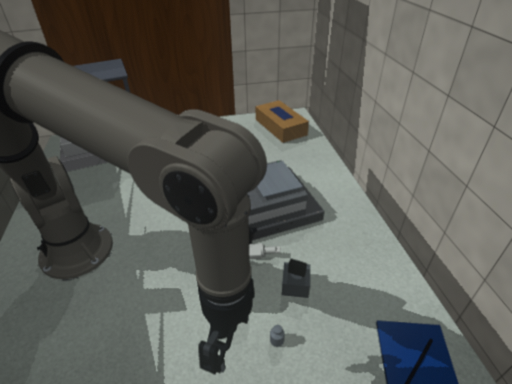

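View pics/top9.png

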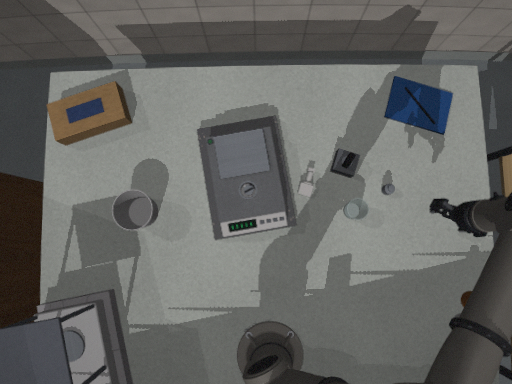

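```bash
python3 - <<'E'
from ov import *
o=[]
F0,F2=[pickle.load(open(x,'rb')) for x in('F0.pkl','F2.pkl')]
for F in(F0,F2):
  o.append(np.hstack([cv2.convertScaleAbs(cv2.resize(F[n]['pixels'][r0:r0+48,c0:c0+64],None,fx=6,fy=6,interpolation=2),alpha=1.5) for n,r0,c0 in(('top',145,275),('side',218,245))]))
cv2.imwrite('pics/c1.png',np.vstack(o))
for l in((163,313),(185,307),(190,305)):print(onz(F2['top'],l,.02))
E
```

```text
[ 0.60066423 -0.15104244  0.02      ]
[ 0.52952307 -0.12927592  0.02      ]
[ 0.51353259 -0.12234508  0.02      ]
```

View pics/c1.png

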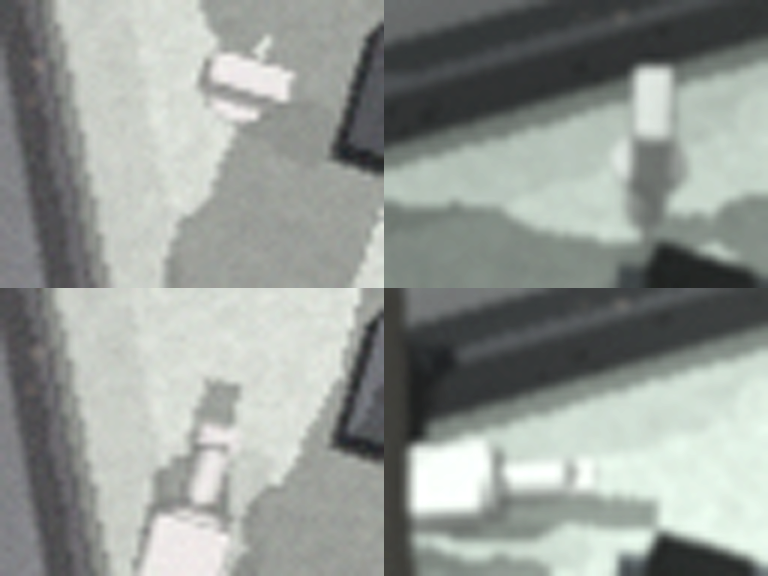

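```bash
python3 - <<'E'
from ov import *
F0=pickle.load(open('F0.pkl','rb'));F2=pickle.load(open('F2.pkl','rb'))
for nm,(r,c,h) in dict(beaker=(208,355,16),weight=(187,389,12),tub=(211,134,28)).items():
    t=F0['top']['pixels'][r-h:r+h,c-h:c+h];s=F2['top']['pixels'][r-h-6:r+h+6,c-h-6:c+h+6]
    m=cv2.matchTemplate(s,t,cv2.TM_CCOEFF_NORMED);_,v,_,l=cv2.minMaxLoc(m);print(nm,round(v,3),l[0]-6,l[1]-6)
print(arm.hand_in())
E
```

```text
beaker 0.819 0 0
weight 0.997 0 0
tub 0.996 0 0
the job is handed in; nothing more can be done
None
```

The stud is locked in its catch and the key is back in its stand. I handed the job in at about 23.5 s of the 64 s allowed. The one oddity is that the white look-alike key fell over during the run.

**Stud:** I pressed it about 7 mm, with about 12 N the highest force I read. I turned the key about 1.47 rad clockwise and let it straight up. The spring force was gone at about 3.4 mm pressed, consistent with the catch holding it flush. The slot's angle shows about 1.29 rad of turn in both cameras (about 1.27 expected). I judged flush from force and height and did not measure it separately.

**Key:** It seated with about 6 N of contact at the same height at which I had first gripped it. The final top picture shows it upright in its original place, to within about 1 mm. The box fit in the final side picture was poor, probably because the lighting had changed. By eye that picture agrees with the top one.

**Bystanders:** The beaker, tub and weight show no shift in the top picture.

**Look-alike:** It had been balancing on its thin blade and was already lying down in the picture taken just after I lifted the real key. By the sizes given, the open gripper stayed about 30 mm from it, and I felt no contact. I can't tell why it fell, so contact isn't ruled out. It still lies on the bench, and I left it there because it is no part of the job.

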